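# Crack open a gel-plate cassette with a separating wedge

## Robot

A 6-joint arm with a two-finger parallel gripper is mounted at the origin on a cart in front of the work surface, level with it; the furniture and walls round the work are solid. World frame = base frame: x ahead of the robot, y to its left, z up, the work surface at z = 0. Lengths are in m, angles in rad, forces in N, time in s.
With the tool pointing down it reaches from about 0.375 to 0.925 m from the base axis. Payload 5.7 kg.
Tool frame: the origin (TCP) lies midway between the tips of the shut fingers; the grasp point (between the pads) lies 19 mm behind it; z points along the fingers, y is the line along which they close (so a half turn about z gives the same grasp; the last joint's range is limited). The gripper opens to 88 mm and grips with 3 to 60 N. Pads are 20 mm wide; open, the fingers measure 115 mm over their backs; the gripper's body (75 mm by 178 mm) begins 61 mm behind the grasp point.
Start: joints at [-1.298, 0.359, 1.51, -0, 1.272, -0.115], TCP at [0.227, -0.555, 0.223] pointing down, gripper open.
Joint ranges: [-2.97, 2.97], [-1.01, 2.36], [0.21, 2.38], [-0.96, 4.11], [0.2, 2.71], [-2.98, 2.98]. Speed limits (rad/s): [2.39, 2.39, 3.14, 3.14, 3.14, 3.14].

## Interface

Orientations are given as a unit quaternion [x, y, z, w].
In Python, from bench import move_ptp, servo_line, goto_joints, move_gripper, sleep, inverse_kinematics, capture, PlanningError, close_job, spot_in, silhouettes, current_clock, current_joint_pos, current_qvel, current_joint_torque, current_position, current_orientation, current_force, current_torque, current_finger_gap, current_grip_force gives the robot as it stands. Calls block until the motion is done:
- move_ptp(position, orientation): joint-space move of the TCP to a pose.
- servo_line(position, orientation=None, rate=0.15, contact_N=None): straight line of the TCP; orientation=None keeps the orientation; rate is the mean speed in m/s. With contact_N (N) it stops when the force on the tool has changed by that much, and returns True; else False.
- goto_joints(angles): joint-space move.
- move_gripper(opening): finger opening in m; the grip force is fixed at half the most; returns when the fingers have stopped.
- sleep(seconds).
- inverse_kinematics(position, orientation): joint angles nearest the present ones, or None.
- capture(name): name is "side" or "top"; returns a dict with "image" (400x640x3 uint8, blue, green, red), "range_z" (400x640 float32, m along the optical axis (not along the pixel's ray), 0 where there is no reading), "intrinsics" (3x3 intrinsics, pixels), "R" (3x3) and "t" (3): a world point X has camera coordinates R X + t. Camera axes: x right, y down, z forward; pixel columns grow to the right and rows downward; lengths in m; the calibration is good to about 2 mm. A picture is of the moment at which its call begins.
A pose or a line that the arm cannot do raises PlanningError and nothing moves.
- close_job(): hands the job in; it is judged then, once.
Trained networks look in the newest picture that a camera, given by its name, has taken for a name from the list of things; names that differ only in an ending like _2 or _b are one class to them, and where a whole thing is asked for, a point or a joint stands for the part that bears it (a point fixed in the world has none). Each returns a list of dicts, best first, with "conf" (0 to 1); they miss things now and then, are a little off and sometimes report something else, mostly with a low value. They report only what shows in the picture. A call takes as long as a camera call. They do not tell look-alikes from the thing itself.
- spot_in(camera, query): "xy" ([column, row] in pixels, amid what is visible of it).
- silhouettes(camera, query): "region" (400x640 bool, what is visible of it) and "xy" ([column, row] in pixels, amid what is visible of it).
Readings, each from a call of its own:
- current_clock(): time.
- current_joint_pos(): joint angles.
- current_qvel(): joint speeds.
- current_joint_torque(): joint torques, N m.
- current_position(): TCP position.
- current_orientation(): TCP orientation.
- current_force(): force on the tool from outside, world axes, zero at the start.
- current_torque(): the same for the moment, N m.
- current_finger_gap(): finger opening in m.
- current_grip_force(): force on a finger pad.
Only numpy, scipy, OpenCV 4.12 (cv2) and the standard library are available. Lean on these libraries where they do the work, as an engineer would, in place of code of your own. Each camera call takes 0.05 s, during which the arm holds its last target. There are 200 camera calls.

## Task

Crack open the gel cassette: lift the lid off the steel instrument tray by its knob and set it down knob up, flat on the bare worktop, then take the orange wedge out of the tray, lay its thin end flat on the green stand and push it under the middle of the white plate's front edge until that edge has just lifted off its spacers, by about 4 mm, with the plate's back edge still down. Touch the plate with nothing but the wedge, never lever it up by more than a centimetre, and leave the other things where they lie. Finish while still gripping the wedge in place under the lifted plate, so that a colleague can take the plate away: do not let go.

Things in the scene. Friction and masses are not known exactly. Their poses are not given: they have to be found in the camera images.
- lid_knob (a point): Middle of the black knob on the loose steel lid of the tray: bulb 25 mm across, 24 mm tall; this point is 10 mm below its top, 25 mm above the lid's flat top, 36 mm above the lid's lowest edge. Lid about 0.26 kg, 187 (x) by 162 mm (y), its 8 mm skirt hangs 3 mm clear outside the tray's rim; comes straight up. z points up.
- tray: Open steel instrument tray, fixed, 171 (x) by 146 mm (y), 50 mm high, walls 3 mm; the blue mat on its floor is 5 mm above the worktop. Origin: centre of its underside, on the worktop. The wedge lies on the mat, under the lid.
- wedge_grip (a point): Middle of the handle of the orange plastic wedge (0.07 kg), 22 mm above its flat underside; x points to the thin tip, z up. The handle is an upright block 54 mm long (x), 16 mm thick (y), 40 mm high from the underside up: grasp it across its thickness.
- wedge_tip (a point): Middle of the wedge's thin end at its flat underside, 93 mm ahead (x) of wedge_grip, 22 mm below it. The blade, 34 mm wide, 70 mm long, slopes from 2 mm thick at the tip to 14 mm at the handle. A dark line across it, 32 mm behind the tip, lies at the plate's front face when the lift is about 4 mm.
- stand: Green opening stand, a fixed board 225 (x) by 160 mm (y), its flat top 20 mm above the worktop. Origin: centre of its underside. The wedge is pushed along +x. The front 95 mm of the top is a bare apron to slide the wedge on; behind it two black spacer strips 3 mm thick, centred 60 mm either side of the middle, carry the plate, with side guides and an end stop that it bears against.
- plate: White ceramic plate (about 0.32 kg), 110 (x) by 130 (y) by 6 mm, loose on the spacers with a 3 mm gap under it between them; notched at the back, front lower edge bevelled 3 mm. Origin: centre of its underside, at rest 37 mm ahead (+x) of the stand's origin and 23 mm above the worktop; x as the stand's.
- plate_front (a point): Middle of the plate's front edge on its underside, where the bevel ends, 52 mm in front (-x) of the plate's origin; the front face stands 3 mm farther out. Rests 23 mm above the worktop: its rise above that is the lift. The plate turns up about its back edge.
- plate_back (a point): Middle of the plate's back edge on its underside (in the notch), 55 mm behind (+x) the plate's origin; rests 23 mm above the worktop.
- colony_counter: Not used, an obstacle: cream colony counter, fixed at the back between the tray and the stand. Origin: centre of its underside. Its base is 316 mm (x) by 240 mm (y), 58 mm high; above it a ring lamp, 139 mm across, hangs 258 to 285 mm above the worktop, its front 149 mm in front (-x) of the origin, so carry things past in front of it.
- petri_single: Bystander: petri dish with pink agar, 91 mm across, 17 mm high. Origin: centre of its underside.
- timer: Bystander: white digital timer, 70x64x17 mm. Origin: centre of its underside.
- marker_red: Bystander: red felt marker lying along its y, 136 mm long, 17 mm thick. Origin: centre of its underside.
- pen_1: Bystander: blue pen lying along its y, 145 mm long, 12 mm thick. Origin: centre of its underside.
- tweezers: Bystander: steel tweezers lying along their y, 130x16x9 mm. Origin: centre of its underside.
Mind the look-alikes: they are no part of the job. There is more than one size of the plate; the job needs the larger.

How it is judged:
On the way, in this order (a step that is already met when the one before it is completed fails the run):
1. the lid lies flat on the worktop, knob up, let go (height (world z) of lid below 0.006 m and angle between lid's own z axis and vertical below 0.06 rad and linear speed of lid below 0.02 m/s and contact force between the fingers and lid below 0.3 N), for 0.2 s.
2. the wedge is held in the fingers, lifted out of the tray (z of wedge_grip in the frame of tray above 0.08 m and contact force between the fingers and wedge above 1 N), for 0.2 s.
At the end, for the whole second after the job is handed in: The lid lies at rest, let go, flat on the worktop, knob up. The plate's front edge is 2 to 7 mm up, back edge within 2 mm of its rest, carried by the wedge, which lies flat on the stand, its tip 7 mm or more in and within 30 mm of the middle, gripped with over 2 N; plate untouched by the robot (all of step 1 and z of plate_front in the frame of stand between 0.025 and 0.03 m and z of plate_back in the frame of stand between 0.0215 and 0.0255 m and angle between plate's own y axis and vertical between 1.545 and 1.597 rad and linear speed of plate below 0.01 m/s and x of wedge_tip in the frame of plate above -0.045 m and y of wedge_tip in the frame of plate between -0.03 and 0.03 m and z of wedge_tip in the frame of stand below 0.0225 m and angle between wedge_tip's own z axis and vertical below 0.06 rad and contact force between the fingers and wedge above 2 N and contact force between wedge and plate above 0.4 N and contact force between each of the fingers, the arm and plate below 0.2 N); the arm keeps its last pose, push and grip.
It fails at once if the plate's front edge was levered up by more than 10 mm (z of plate_front in the frame of stand above 0.033 m).
It fails at once if the plate was touched by the fingers or the arm (contact force between any of the fingers, the arm and plate above 1.5 N).
It fails at once if another thing was shifted by more than 25 mm (distance of any of petri_single, timer, marker_red, pen_1, tweezers from where it was at the start of the episode above 0.025 m).
It also fails if it takes over 59 s, if anything falls off the work surface, if the arm or the gripper's body presses on something with over 40 N, if the wrist force passes 120 N, or if a joint passes its speed limit or range.

## Working session

There is one attempt and no reset: what is moved stays moved. The work goes in short steps, each a Python script; the robot and the scene stay as the last script left them, time stands still between calls to the robot, and variables do not carry over. Pictures are saved under pics/ and viewed, at most 10 in all, crops included, and the job is handed in when it is done.

```bash
mkdir -p pics; cat > h.py <<'E'
import numpy as np, cv2
from bench import *
def world(c,u,v,z=None):
    K=c["intrinsics"];R=c["R"];t=c["t"]
    d=np.linalg.inv(K)@np.array([u,v,1.0])
    o=-R.T@t; r=R.T@d
    if z is None: s=c["range_z"][int(round(v)),int(round(u))]
    else: s=(z-o[2])/r[2]
    return o+s*r
def cloud(c):
    K=c["intrinsics"];v,u=np.mgrid[:400,:640]
    d=np.stack([(u-K[0,2])/K[0,0],(v-K[1,2])/K[1,1],np.ones(u.shape)],-1)*c["range_z"][...,None]
    return (d-c["t"])@c["R"]
E
python3 - <<'E'
from h import *
print(current_clock())
for n in("top","side"):
    c=capture(n);cv2.imwrite(f"pics/{n}0.png",c["image"]);P=cloud(c)
    print(n,"cam",-c["R"].T@c["t"],c["intrinsics"][0,0])
    for q in["lid_knob","tray","stand","plate","colony_counter","petri_single","timer","marker_red","pen_1","tweezers","wedge_grip"]:
        for d in silhouettes(n,q)[:3]:
            m=d["region"]&(c["range_z"]>0)
            print(n,q,round(d["conf"],2),np.round(d["xy"]),m.sum(),np.round(np.median(P[m],0),3),np.round(np.percentile(P[m],2,0),3),np.round(np.percentile(P[m],98,0),3))
E
```

```text
0.0
top cam [ 0.30226528 -0.1161538   1.4950178 ] 407.48777346361146
top lid_knob 0.98 [188. 197.] 2322 [0.527 0.332 0.052] [0.441 0.255 0.045] [0.619 0.412 0.071]
top lid_knob 0.5 [359. 212.] 1668 [ 0.491 -0.286  0.019] [ 0.424 -0.37   0.006] [ 0.644 -0.204  0.032]
top stand 0.71 [361. 212.] 1665 [ 0.493 -0.285  0.02 ] [ 0.425 -0.37   0.011] [ 0.642 -0.204  0.032]
top plate 0.88 [468. 226.] 376 [ 0.432 -0.691  0.003] [ 0.399 -0.743 -0.004] [ 0.469 -0.655  0.01 ]
top plate 0.87 [358. 190.] 932 [ 0.567 -0.285  0.028] [ 0.518 -0.35   0.021] [ 0.617 -0.219  0.035]
top petri_single 0.78 [429. 213.] 498 [ 0.484 -0.542  0.016] [ 0.443 -0.583  0.007] [ 0.525 -0.502  0.022]
top timer 0.82 [419. 239.] 324 [ 0.398 -0.509  0.014] [ 0.365 -0.541  0.002] [ 0.431 -0.481  0.021]
top timer 0.47 [358. 189.] 894 [ 0.566 -0.285  0.028] [ 0.518 -0.346  0.022] [ 0.617 -0.222  0.035]
top marker_red 0.73 [215. 248.] 159 [0.361 0.232 0.013] [0.352 0.164 0.005] [0.368 0.289 0.019]
top pen_1 0.55 [350. 244.] 145 [ 0.367 -0.254  0.005] [ 0.36  -0.323 -0.007] [ 0.375 -0.206  0.012]
top tweezers 0.58 [152. 242.]
[... 531 characters left out ...]
 0.97 [320. 303.] 463 [ 0.43  -0.695  0.005] [ 0.394 -0.744  0.   ] [ 0.468 -0.65   0.009]
side plate 0.94 [323. 232.] 431 [ 0.56 -0.29  0.03] [ 0.515 -0.352  0.025] [ 0.61  -0.22   0.034]
side petri_single 0.65 [321. 273.] 446 [ 0.477 -0.554  0.017] [ 0.439 -0.589  0.005] [ 0.519 -0.504  0.02 ]
side timer 0.61 [293. 276.] 287 [ 0.393 -0.524  0.015] [ 0.362 -0.547  0.005] [ 0.426 -0.488  0.019]
side pen_1 0.44 [270. 243.] 53 [ 0.364 -0.277  0.008] [ 0.359 -0.334 -0.001] [ 0.372 -0.217  0.012]
side wedge_grip 0.66 [307. 242.] 914 [ 0.493 -0.332  0.021] [ 0.421 -0.378  0.008] [ 0.643 -0.23   0.032]
side wedge_grip 0.19 [284. 173.] 494 [0.519 0.317 0.055] [0.437 0.248 0.022] [0.619 0.449 0.079]
```

View pics/top0.png

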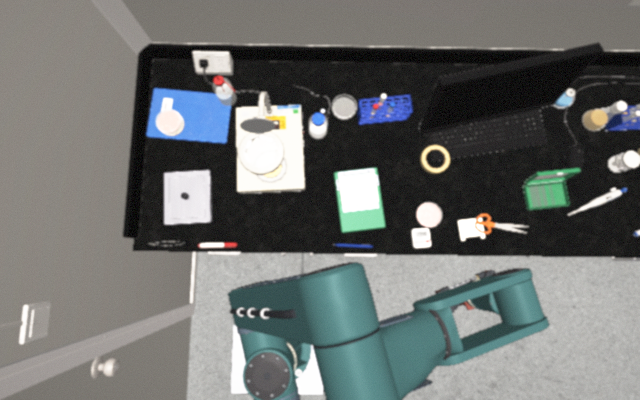

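View pics/side0.png

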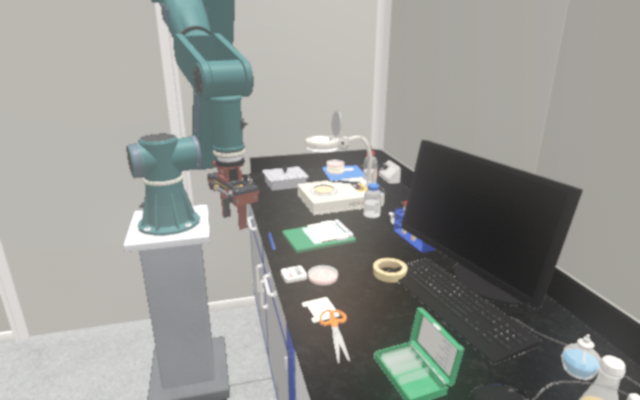

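The top view shows the lidded tray at (188,197) and the green stand at (360,200) with the large white plate on it at (358,190). The counter is at (270,150). There are two candidates for the plate: (358,190), about 105x130 mm and on the stand, and (468,228), about 70x85 mm and loose on the worktop. The first fits the description. Next I'll find free worktop for the lid and measure the exact poses.

```bash
python3 - <<'E'
from h import *
c=capture("top");P=cloud(c);im=c["image"].astype(int)
cv2.imwrite("pics/crop.png",cv2.resize(c["image"][150:260,320:500],None,fx=4,fy=4,interpolation=cv2.INTER_CUBIC))
def rect(m,z,name):
    m=m.astype(np.uint8);n,l,s,_=cv2.connectedComponentsWithStats(m);k=1+np.argmax(s[1:,4])
    v,u=np.where(l==k);h=cv2.convexHull(np.c_[u,v].astype(np.float32))[:,0]
    W=np.array([world(c,a,b,z)[:2] for a,b in h],np.float32)
    print(name,s[k,4],cv2.minAreaRect(W*1000))
b,g,r=im[...,0],im[...,1],im[...,2];roi=np.zeros((400,640),bool);roi[150:245,325:395]=1
rect(roi&(np.minimum(np.minimum(b,g),r)>140),.029,"plate")
rect(roi&(im.sum(2)>150)&(c["range_z"]<1.488),.02,"stand")
roi[:]=0;roi[160:235,150:225]=1
rect(roi&(im.sum(2)>200),.061,"lid")
m=roi&(im.sum(2)<150);v,u=np.mgrid[:400,:640]
kn=roi&(im.sum(2)<200)&(abs(u-187)<12)&(abs(v-196)<12)
print("knob px",u[kn].mean(),v[kn].mean(),kn.sum(),world(c,u[kn].mean(),v[kn].mean(),.085), "maxz",P[kn][:,2].max())
# free map 5mm grid
x=np.arange(.30,1.0,.005);y=np.arange(.5,-.9,-.005)
bad=np.ones((len(x),len(y)),np.uint8)
for i,X in enumerate(x):
    for j,Y in enumerate(y):
        q=c["intrinsics"]@(c["R"]@np.array([X,Y,0])+c["t"]);a,d=int(round(q[0]/q[2])),int(round(q[1]/q[2]))
        if 0<=a<640 and 0<=d<400: bad[i,j]=not(abs(P[d,a,2])<.012 and im[d,a].sum()<120)
bad=cv2.medianBlur(bad,3)
cv2.imwrite("pics/free.png",cv2.resize(bad[::-1]*255,None,fx=2.5,fy=2.5))
for w,h in((.187,.162),(.162,.187)):
    k=np.ones((int(w/.005)+5,int(h/.005)+5),np.uint8)
    f=cv2.dilate(bad,k,borderValue=1)==0
    n,l,s,ce=cv2.connectedComponentsWithStats(f.astype(np.uint8))
    for t in range(1,n): print(w,h,s[t,4],"x",x[s[t,1]],x[s[t,1]+s[t,3]-1],"y",y[s[t,0]],y[s[t,0]+s[t,2]-1])
# lamp/tall obstacles
for name,sl in(("tall>.1",P[...,2]>.1),):
    m=sl&(P[...,0]>.36)&(P[...,0]<1)&(abs(P[...,1])<.5)
    print(np.percentile(P[m],[1,50,99],axis=0))
E
```

```text
plate 2421 ((536.5201416015625, -285.6958312988281), (219.17413330078125, 159.54669189453125), 8.417163848876953)
stand 752 ((467.05828857421875, -295.9149475097656), (88.78837585449219, 158.91969299316406), 7.9439592361450195)
lid 2652 ((527.1973876953125, 330.7096252441406), (196.2974853515625, 172.38034057617188), 4.339529991149902)
knob px 184.6 196.2 5 [0.52526007 0.33248805 0.085     ] maxz 0.0886092176647686
0.187 0.162 2 x 0.4550000000000001 0.4550000000000001 y -0.09000000000000052 -0.09500000000000053
0.187 0.162 11 x 0.6050000000000002 0.6100000000000003 y -0.7800000000000011 -0.805000000000001
0.162 0.187 87 x 0.4400000000000001 0.46000000000000013 y 0.0499999999999996 -0.08500000000000052
0.162 0.187 54 x 0.5900000000000003 0.6150000000000002 y -0.7400000000000011 -0.7950000000000013
[[ 0.57211945 -0.4973065   0.10242779]
 [ 0.69583613  0.0358528   0.2782153 ]
 [ 0.92882225  0.23111391  0.39762726]]
```

View pics/crop.png

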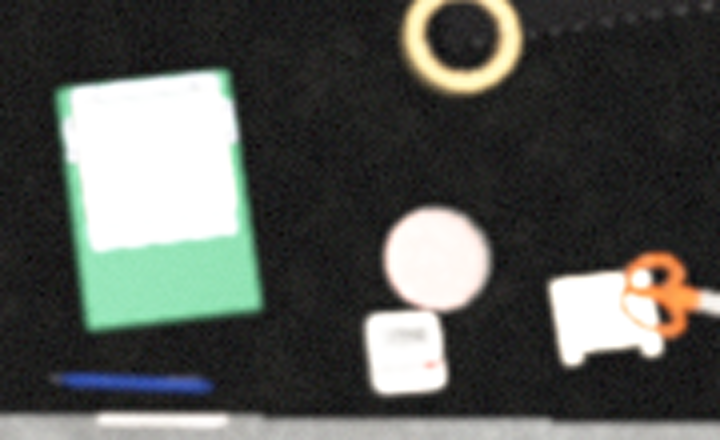

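View pics/free.png

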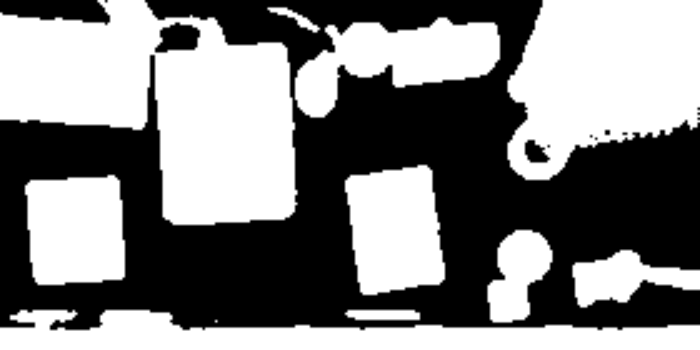

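The crop confirms it: the large plate lies on the green stand, while the small one (crop (605,320)) sits under the scissors and is the look-alike. The free map shows a bare strip in front of the counter (x 0.345–0.55), so the lid fits there, turned 90°, at about (0.45, -0.05).

```bash
cat >> h.py <<'E'
from scipy.spatial.transform import Rotation as Ro
def Q(deg): return (Ro.from_euler("z",deg,degrees=True)*Ro.from_euler("x",180,degrees=True)).as_quat()
E
python3 - <<'E'
from h import *
c=capture("top");im=c["image"].astype(int);roi=np.zeros((400,640),bool);roi[150:245,325:395]=1
b,g,r=c["image"].transpose(2,0,1).astype(int)
for th in(.8,.88):
    m=(roi&(r>th*g)&(r>150)).astype(np.uint8);m=cv2.morphologyEx(m,cv2.MORPH_OPEN,np.ones((5,5)))
    v,u=np.where(m);W=np.array([world(c,a,d,.029)[:2] for a,d in zip(u,v)],np.float32)
    print("plate",m.sum(),cv2.minAreaRect(W*1000))
    a=np.radians(8);ex=np.array([np.cos(a),np.sin(a)]);ey=np.array([-ex[1],ex[0]])
    s=W@ex;w=W@ey; mid=abs(w-np.median(w))<.04
    edge=[(k,s[mid&(abs(w-k)<.004)].min()) for k in np.arange(np.median(w)-.04,np.median(w)+.041,.01)]
    e=np.array(edge);print("front s,slope",np.polyfit(e[:,0]-np.median(w),e[:,1],1),"w med",np.median(w),(w.min()+w.max())/2)
print(Ro.from_quat(current_orientation()).as_euler("zyx",degrees=True))
for g,p in((94.3,0),(-85.7,180),(94.3,180),(-85.7,0),(-85.7,-180)):
    print(g,p,[None if q is None else np.round(q,2) for q in(inverse_kinematics([.526,.332,.059],Q(g)),inverse_kinematics([.45,-.05,.02],Q(p)))])
for y in(8,188): print(y,[inverse_kinematics(P,Q(y)) for P in([.35,-.31,.02],[.42,-.3,.03])])
E
```

```text
plate 1631 ((567.9182739257812, -281.3885192871094), (154.02752685546875, 157.69509887695312), 7.733438968658447)
front s,slope [0.01026139 0.44761064] w med -0.3572790774891597 -0.3578320766857651
plate 1601 ((568.0689697265625, -281.40570068359375), (153.43678283691406, 157.14356994628906), 7.376813888549805)
front s,slope [0.00572845 0.44806328] w med -0.35744256689401555 -0.35807985649785357
[-2.22180142e+01 -2.66728841e-03 -1.79994877e+02]
94.3 0 [array([ 0.45,  0.57,  1.62, -0.  ,  0.96,  0.38]), array([-0.26,  0.46,  2.02, -0.  ,  0.66,  1.31])]
-85.7 180 [array([ 0.45,  0.57,  1.62,  0.  ,  0.96, -2.76]), array([-0.26,  0.46,  2.02,  0.  ,  0.66, -1.83])]
94.3 180 [array([ 0.45,  0.57,  1.62, -0.  ,  0.96,  0.38]), array([-0.26,  0.46,  2.02,  0.  ,  0.66, -1.83])]
-85.7 0 [array([ 0.45,  0.57,  1.62,  0.  ,  0.96, -2.76]), array([-0.26,  0.46,  2.02, -0.  ,  0.66,  1.31])]
-85.7 -180 [array([ 0.45,  0.57,  1.62,  0.  ,  0.96, -2.76]), array([-0.26,  0.46,  2.02,  0.  ,  0.66, -1.83])]
8 [array([-8.72769728e-01,  4.74611016e-01,  1.99243694e+00, -4.44089210e-16,
        6.74544702e-01,  5.58400259e-01]), array([-7.54140203e-01,  5.00849520e-01,  1.87895999e+00, -4.44089210e-16,
        7.61783147e-01,  6.77029784e-01])]
188 [array([-8.72769728e-01,  4.74611016e-01,  1.99243694e+00, -4.44089210e-16,
        6.74544702e-01, -2.58319239e+00]), array([-0.7541402 ,  0.50084952,  1.87895999,  0.        ,  0.76178315,
       -2.46456287])]
```

The white patch on the stand runs further forward than a 110 mm plate should, so I'll check heights and brightness along the stand's axis.

```bash
python3 - <<'E'
from h import *
for n in("top","side"):
    Hs=[];
    for _ in range(8):
        c=capture(n);Hs.append(cloud(c)[...,2])
    H=np.median(Hs,0);im=c["image"]
    a=np.radians(8);ex=np.array([np.cos(a),np.sin(a)]);ey=np.array([-ex[1],ex[0]]);o=np.array([.538,-.287])
    for s in np.arange(-.12,.125,.01):
        z=[];col=[]
        for w in np.arange(-.03,.031,.005):
            X=np.r_[o+s*ex+w*ey,.022];q=c["intrinsics"]@(c["R"]@X+c["t"]);u,v=np.round(q[:2]/q[2]).astype(int);z.append(H[v,u]);col.append(im[v,u])
        print(n,round(s,3),np.round(np.median(z)*1000,1),np.median(col,0))
    x=silhouettes(n,"plate"); 
    if n=="side":
        cr=im[205:265,270:370];cv2.imwrite("pics/sidecrop.png",cv2.resize(cr,None,fx=7,fy=7,interpolation=cv2.INTER_CUBIC))
    else:
        cr=np.clip((im[160:240,325:400].astype(float)-150)*2.4,0,255);cv2.imwrite("pics/topcrop.png",cv2.resize(cr,None,fx=7,fy=7,interpolation=cv2.INTER_CUBIC))
a=cv2.imread("pics/sidecrop.png");b=cv2.imread("pics/topcrop.png")
b=cv2.resize(b,(420,448));a=cv2.resize(a,(370,222));z=np.zeros((448,800,3),np.uint8);z[:448,:420]=b;z[:222,425:795]=a
cv2.imwrite("pics/both.png",z)
E
```

```text
top -0.12 -0.2 [46. 59. 36.]
top -0.11 18.9 [173. 222. 137.]
top -0.1 19.5 [185. 229. 149.]
top -0.09 19.0 [184. 228. 148.]
top -0.08 18.7 [183. 228. 147.]
top -0.07 19.3 [184. 228. 149.]
top -0.06 19.3 [185. 229. 149.]
top -0.05 18.9 [185. 229. 150.]
top -0.04 19.9 [255. 255. 255.]
top -0.03 20.0 [255. 255. 255.]
top -0.02 26.3 [255. 255. 255.]
top -0.01 28.2 [255. 255. 255.]
top -0.0 28.1 [255. 255. 255.]
top 0.01 28.0 [255. 255. 255.]
top 0.02 28.1 [255. 255. 255.]
top 0.03 28.2 [255. 255. 255.]
top 0.04 27.7 [255. 255. 255.]
top 0.05 28.2 [255. 255. 255.]
top 0.06 29.1 [255. 255. 255.]
top 0.07 28.3 [255. 255. 255.]
top 0.08 20.0 [255. 255. 255.]
top 0.09 19.2 [254. 254. 253.]
top 0.1 30.3 [255. 255. 255.]
top 0.11 -0.8 [115. 128. 104.]
top 0.12 -1.1 [25. 27. 28.]
side -0.12 17.5 [122. 150. 108.]
side -0.11 21.3 [157. 196. 128.]
side -0.1 21.6 [159. 199. 130.]
side -0.09 21.6 [159. 199. 131.]
side -0.08 21.4 [160. 199. 132.]
side -0.07 21.3 [160. 200. 132.]
side -0.06 21.3 [160. 200. 133.]
side -0.05 21.1 [176. 208. 153.]
side -0.04 21.4 [252. 255. 242.]
side -0.03 21.3 [255. 255. 252.]
side -0.02 22.0 [255. 255. 255.]
side -0.01 30.3 [255. 255. 255.]
side -0.0 30.1 [255. 255. 255.]
side 0.01 29.9 [255. 255. 255.]
side 0.02 30.2 [255. 255. 255.]
side 0.03 29.9 [255. 255. 255.]
side 0.04 29.8 [255. 255. 255.]
side 0.05 30.2 [255. 255. 255.]
side 0.06 29.4 [255. 255. 255.]
side 0.07 30.4 [255. 255. 255.]
side 0.08 21.9 [255. 255. 255.]
side 0.09 21.9 [231. 237. 227.]
side 0.1 31.9 [247. 247. 247.]
side 0.11 32.4 [225. 224. 225.]
side 0.12 0.7 [112. 117. 119.][ WARN:0@2.522] global loadsave.cpp:1063 imwrite_ Unsupported depth image for selected encoder is fallbacked to CV_8U.
```

View pics/both.png

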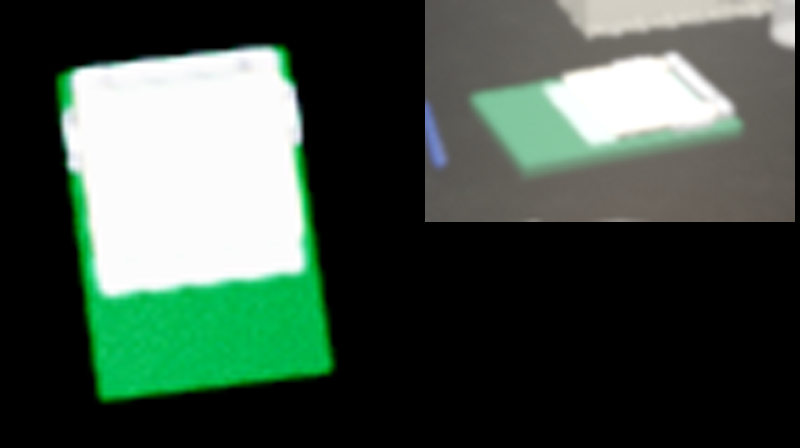

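The depth shows the plate front at s ≈ -18 mm from the stand origin, as described. The white in front of it is only a marking at apron height. Now for the lid.

```bash
python3 - <<'E'
from h import *
move_gripper(.06)
move_ptp([.42,-.1,.2],Q(40));move_ptp([.45,.2,.18],Q(94.3));move_ptp([.526,.332,.13],Q(94.3))
servo_line([.526,.332,.060],rate=.1)
print(current_force());move_gripper(.0);print("gap",current_finger_gap(),current_grip_force(),current_force(),current_clock())
servo_line([.526,.332,.075],rate=.05);print(current_force())
servo_line([.526,.332,.145],rate=.12);print(current_force(),current_finger_gap())
c=capture("top");cv2.imwrite("pics/lift.png",c["image"])
servo_line([.45,.2,.145],Q(0),rate=.12)
servo_line([.45,-.05,.145],rate=.2)
servo_line([.45,-.05,.035],rate=.12)
print(servo_line([.45,-.05,.012],rate=.03,contact_N=3),current_position(),current_force(),current_clock())
E
```

```text
[-1.02675166 -0.0599905   0.50149855]
gap 0.024072375526368726 30.000152837019414 [ 0.85298839 -0.1867125   1.30300598] 7.975
[-0.26099129 -0.67812915 -1.26160425]
[-1.15286933 -0.52758195 -2.07893146] 0.023855160266547472
True [ 0.44972643 -0.04997398  0.01767751] [-0.54917604  0.09748652 -1.76034436] 14.05
```

```bash
python3 - <<'E'
from h import *
p=current_position();servo_line([p[0],p[1],p[2]-.001],rate=.02)
move_gripper(.06);servo_line([.45,-.05,.15],rate=.2)
c=capture("top");P=cloud(c)
for d in silhouettes("top","lid_knob")[:2]:
    m=d["region"]&(c["range_z"]>0);print("lid",d["conf"],d["xy"],np.percentile(P[m],[2,50,98],axis=0).round(3).tolist())
for q in("wedge_grip","wedge_tip","tray"):
    for d in silhouettes("top",q)[:2]:
        m=d["region"]&(c["range_z"]>0);print(q,d["conf"],d["xy"],m.sum(),np.percentile(P[m],[2,50,98],axis=0).round(3).tolist() if m.any() else 0)
s=capture("side");z=np.zeros((600,800,3),np.uint8)
z[:320,:400]=cv2.resize(c["image"][155:235,145:245],(400,320),interpolation=cv2.INTER_CUBIC);z[:320,400:]=cv2.resize(s["image"][140:220,250:350],(400,320),interpolation=cv2.INTER_CUBIC)
z[320:600,:400]=cv2.resize(c["image"][170:268,220:360],(400,280));cv2.imwrite("pics/t2.png",z);print(current_clock())
E
```

```text
lid 0.73 [291.2, 231.2] [[0.376, -0.143, 0.003], [0.41, -0.04, 0.011], [0.527, 0.039, 0.019]]
lid 0.15 [352.3, 245.8] [[0.364, -0.271, -0.001], [0.367, -0.261, 0.007], [0.37, -0.247, 0.011]]
wedge_grip 0.51 [187.3, 194.4] 233 [[0.481, 0.319, 0.005], [0.541, 0.339, 0.015], [0.589, 0.352, 0.047]]
wedge_grip 0.25 [358.3, 190.7] 895 [[0.517, -0.344, 0.022], [0.564, -0.281, 0.028], [0.614, -0.219, 0.035]]
wedge_tip 0.73 [187.6, 196.0] 276 [[0.476, 0.319, 0.003], [0.537, 0.339, 0.014], [0.589, 0.355, 0.047]]
wedge_tip 0.22 [358.7, 190.7] 919 [[0.518, -0.346, 0.022], [0.567, -0.284, 0.028], [0.62, -0.219, 0.035]]
tray 0.87 [192.3, 201.4] 1866 [[0.445, 0.257, -0.003], [0.529, 0.337, 0.006], [0.616, 0.408, 0.052]]
16.1417
```

View pics/t2.png

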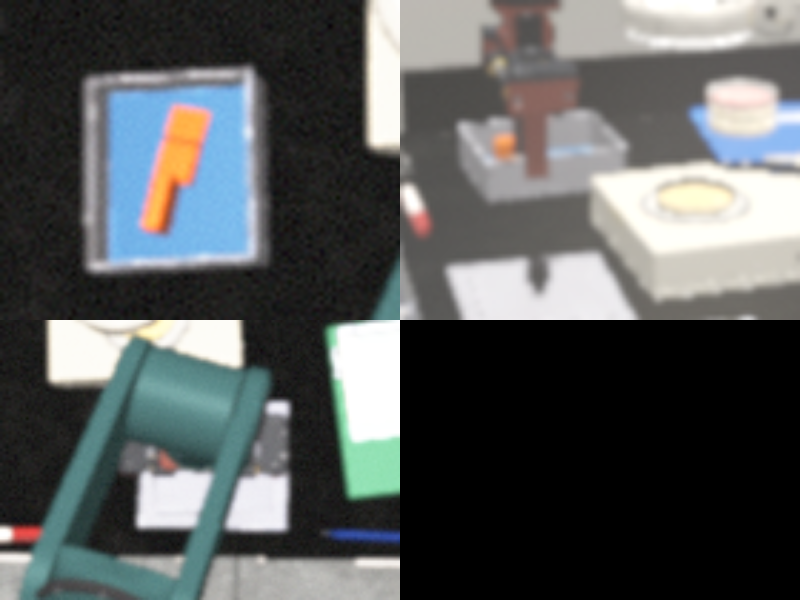

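The lid lies flat in the strip. In the tray, the wedge handle is at crop (160,210) and its tip at crop (195,110), pointing to +x and slightly to -y. Next I'll fit the pose from the orange mask and the handle height.

```bash
python3 - <<'E'
from h import *
Hs=[]
for _ in range(6): c=capture("top");Hs.append(cloud(c))
H=np.median(Hs,0)[...,2];im=c["image"].astype(int);b,g,r=im.transpose(2,0,1)
roi=np.zeros((400,640),bool);roi[165:225,165:212]=1
m=roi&(r>b+50)&(r>120);v,u=np.where(m);print(m.sum())
hd=m&(H>.033);print("handle px",hd.sum())
vv,uu=np.where(hd);W=np.array([world(c,a,d,.045)[:2] for a,d in zip(uu,vv)],np.float32)
print("handle top",W.mean(0),cv2.minAreaRect(W*1000))
bl=m&(H<.024)
vb,ub=np.where(bl);B=np.array([world(c,a,d,.013)[:2] for a,d in zip(ub,vb)],np.float32)
print("blade",bl.sum(),B.mean(0),cv2.minAreaRect(B*1000))
# model fit: silhouette IoU
import itertools
from scipy.optimize import minimize
def proj(X): 
    q=(X@c["R"].T+c["t"])@c["intrinsics"].T; return q[:,:2]/q[:,2:]
box=lambda x0,x1,w,z0,z1:np.array(list(itertools.product((x0,x1),(-w,w),(z0,z1))))
parts=[box(-.027,.027,.008,0,.04),np.vstack([box(.023,.024,.017,0,.014),box(.092,.093,.017,0,.002)])]
M=cv2.GaussianBlur(m.astype(np.float32),(0,0),.8)
def ren(p):
    a=Ro.from_euler("z",p[2]).as_matrix();I=np.zeros((400,640),np.uint8)
    I=np.zeros((480,480),np.uint8)
    for q in parts:
        d=proj(q@a.T+[p[0],p[1],.005]);d=((d-[160,165])*8+3.5).astype(np.float32)
        cv2.fillConvexPoly(I,cv2.convexHull(d).astype(np.int32),255)
    return cv2.resize(I,(60,60),interpolation=cv2.INTER_AREA)/255.
def cost(p): return ((cv2.GaussianBlur(ren(p).astype(np.float32),(0,0),.8)-M[165:225,160:220])**2).sum()
best=min((minimize(cost,[W.mean(0)[0]+dx,W.mean(0)[1],np.radians(y)],method="Nelder-Mead",options=dict(initial_simplex=np.array([W.mean(0).tolist()+[np.radians(y)]]*4)+np.vstack([np.zeros(3),np.diag([.006,.006,.1])])))
 for y in(-8,-14,-20,-26) for dx in(0,)),key=lambda r:r.fun)
print("fit",best.x,np.degrees(best.x[2]),best.fun)
y=np.degrees(best.x[2])
for a in(y,y+180): print(a,inverse_kinematics([best.x[0],best.x[1],.01],Q(a)))
E
```

```text
266
handle px 76
handle top [0.50047797 0.3438973 ] ((499.79547119140625, 343.97259521484375), (18.441322326660156, 52.712982177734375), 79.65101623535156)
blade 180 [0.55611193 0.3371564 ] ((533.98388671875, 341.6829833984375), (35.686798095703125, 119.23667907714844), 77.73540496826172)
fit [ 0.50243543  0.34918531 -0.20374208] -11.673561312278673 7.945164680480957
-11.673561312278673 [ 4.94505597e-01  6.24132578e-01  1.66978093e+00 -4.44089210e-16
  8.47679150e-01  2.26904400e+00]
168.32643868772132 [ 0.4945056   0.62413258  1.66978093  0.          0.84767915 -0.87254865]
```

```bash
python3 - <<'E'
from h import *
q=Q(-11)
move_ptp([.45,.2,.17],Q(-5));move_ptp([.501,.346,.12],q)
servo_line([.501,.346,.012],rate=.1,contact_N=6)
print(current_position(),current_force())
move_gripper(0);print("gap",current_finger_gap(),current_grip_force(),current_force())
servo_line([.501,.346,.16],rate=.12);print(current_finger_gap(),current_force(),current_clock())
servo_line([.44,.2,.17],Q(0),rate=.2)
servo_line([.40,-.05,.17],Q(5),rate=.22)
servo_line([.36,-.2,.15],Q(8),rate=.2)
print(current_finger_gap(),current_clock())
c=capture("side");P=cloud(c);cv2.imwrite("pics/s3.png",cv2.resize(c["image"][160:260,200:360],None,fx=5,fy=5,interpolation=cv2.INTER_CUBIC))
for d in silhouettes("side","wedge_tip")[:1]:
    m=d["region"]&(c["range_z"]>0);print(d["conf"],d["xy"],np.percentile(P[m],[2,50,98],axis=0).round(3).tolist())
c=capture("top");b,g,r=c["image"].astype(int).transpose(2,0,1);P=cloud(c)
m=(r>b+60)&(r>140)&(P[...,1]<-.1)&(P[...,1]>-.35)&(P[...,0]>.3)&(P[...,2]>.08);print(m.sum(),np.percentile(P[m],[2,50,98],axis=0).round(3).tolist() if m.sum() else 0)
E
```

```text
[0.501506   0.34628986 0.01263649] [-0.33318594  0.59080553  0.65702059]
gap 0.01587560280865684 29.98303771018982 [-0.65481709  0.19907352  0.7043175 ]
0.015877720218453795 [ 0.14260017 -0.37613094 -0.43131483] 21.4833
0.015844383526113337 24.6583
0.51 [271.4, 195.1] [[0.332, -0.216, 0.003], [0.385, -0.206, 0.155], [0.449, 0.184, 0.183]]
48 [[0.302, -0.337, 0.126], [0.339, -0.173, 0.317], [0.856, -0.116, 1.495]]
```

View pics/s3.png

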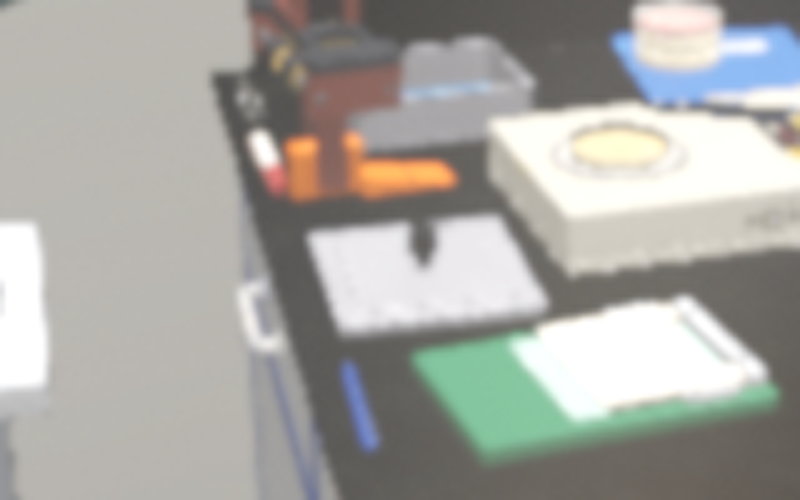

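The wedge is held level with its tip toward +x, at crop (455,180), and the grip is mid-handle. Next is setting it on the apron.

```bash
cat >> h.py <<'E'
YAW=8.0
a_=np.radians(YAW);EX=np.array([np.cos(a_),np.sin(a_)]);EY=np.array([-EX[1],EX[0]]);O=np.array([.538,-.287])
def at(tip_s,z,w=0): return [*(O+(tip_s-.093)*EX+w*EY),z]
E
python3 - <<'E'
from h import *
servo_line(at(-.035,.10),Q(YAW),rate=.2)
servo_line(at(-.035,.036),rate=.15)
f0=current_force();print(f0)
print(servo_line(at(-.035,.022),rate=.02,contact_N=3),current_position(),current_force(),current_clock())
c=capture("side");z=np.zeros((600,800,3),np.uint8);z[:300,:800]=cv2.resize(c["image"][215:260,250:370],(800,300),interpolation=cv2.INTER_CUBIC)
c=capture("top");z[300:,:450]=cv2.resize(c["image"][165:245,310:430],(450,300),interpolation=cv2.INTER_CUBIC);cv2.imwrite("pics/t4.png",z)
E
```

```text
[-0.16228252 -0.24034141  0.04939693]
True [ 0.4114045  -0.30504273  0.02661572] [-0.43953665 -0.48277963  2.9367262 ] 26.6833
```

View pics/t4.png

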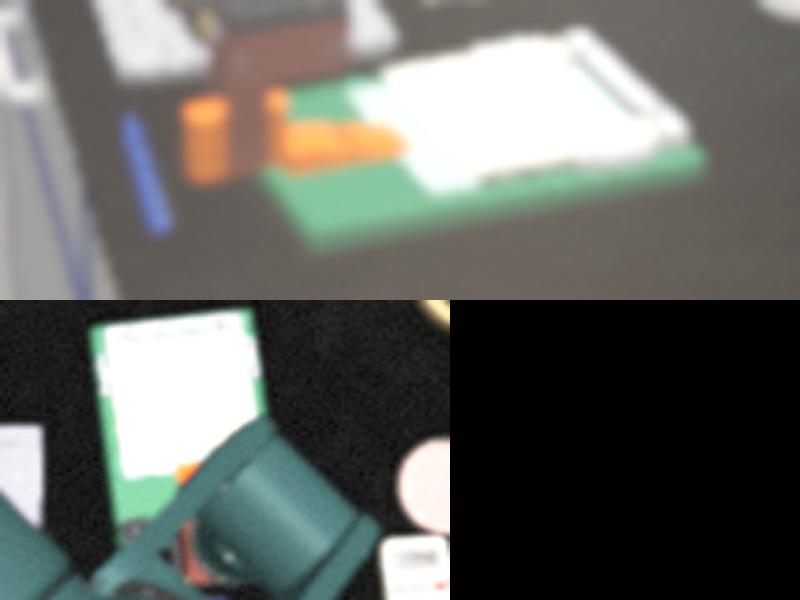

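The wedge lies on the apron with its tip at the near side of the pale band, at crop (405,145), centred on the plate and short of its front. Now I'll push in steps, watching the force and the plate's height.

```bash
cat >> h.py <<'E'
def slope(n=4):
    Ps=[]
    for _ in range(n): c=capture("side");Ps.append(cloud(c))
    P=np.median(Ps,0);s=(P[...,:2]-O)@EX;w=(P[...,:2]-O)@EY
    m=(s>-.006)&(s<.065)&(abs(w)<.05)&(P[...,2]>.026)&(P[...,2]<.05)
    k=np.polyfit(s[m]-.092,P[m][:,2],1); return k[0]*107*1, np.median(P[m&(s<.01)][:,2])*1e3, k[1]*1e3,m.sum()
E
python3 - <<'E'
from h import *
print("base",slope())
z=.0264
for t in(-.015,-.005,.003,.009,.014):
    servo_line(at(t,z),rate=.03);print(t,current_force().round(1),current_position().round(4),current_finger_gap())
    if t>-.01: print(slope(2))
print(current_clock())
E
```

```text
base (np.float64(0.36307704715776723), np.float64(30.06449441281303), np.float64(30.311335245425802), np.int64(233))
-0.015 [-8.1 -1.3 13.1] [ 0.4289 -0.3014  0.0267] 0.015796642725647365
-0.005 [-9.9 -0.8 14.4] [ 0.4381 -0.2998  0.0267] 0.015840365762856967
(np.float64(-0.401374296434271), np.float64(30.181778552292286), np.float64(29.938499551165403), np.int64(237))
0.003 [-10.1  -0.1  15.3] [ 0.4458 -0.2986  0.0267] 0.015807112149222105
(np.float64(-2.0368312614574293), np.float64(31.5572188107552), np.float64(29.8850528312235), np.int64(231))
0.009 [-9.9 -0.3 15.3] [ 0.4517 -0.2977  0.0267] 0.015577502030146665
(np.float64(-2.1421121678166166), np.float64(31.940698169993745), np.float64(30.385368735589807), np.int64(228))
0.014 [-9.7 -1.7 15.5] [ 0.4566 -0.297   0.0267] 0.015922539708238932
(np.float64(-3.6544205920756223), np.float64(32.708800940691596), np.float64(29.82719936898702), np.int64(230))
29.775
```

```bash
python3 - <<'E'
from h import *
servo_line(at(.018,.0264),rate=.03);sleep(.3);print(current_force().round(1),current_position().round(4),current_grip_force(),current_finger_gap())
print(slope(6),current_qvel().round(4))
c=capture("side");P=cloud(c);cv2.imwrite("pics/f.png",cv2.resize(c["image"][190:262,240:370],(800,443),interpolation=cv2.INTER_CUBIC))
for d in silhouettes("side","lid_knob")[:1]:
    m=d["region"]&(c["range_z"]>0);print("lid",d["conf"],np.percentile(P[m],[2,50,98],axis=0).round(3).tolist())
print(current_clock())
E
```

```text
[-11.    0.1  15.9] [ 0.4605 -0.2965  0.0267] 30.00413417816162 0.015845372802163516
(np.float64(-4.226700641291077), np.float64(33.477621681687076), np.float64(29.914470293838313), np.int64(228)) [ 0.0006  0.0018 -0.0008  0.0003 -0.0011  0.0003]
lid 0.92 [[0.373, -0.145, 0.002], [0.418, -0.075, 0.012], [0.469, 0.04, 0.031]]
30.7583
```

View pics/f.png

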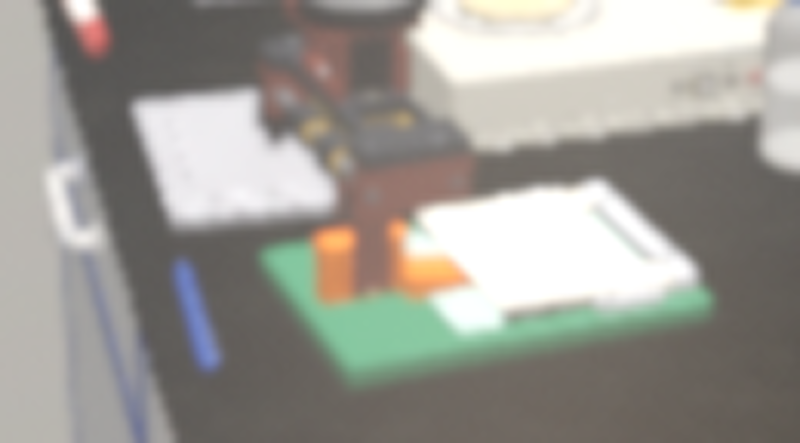

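The wedge blade is under the middle of the plate's front edge at crop (465,270). The lift is about 4 mm, the back edge is down, and the lid lies flat at crop (235,160). Handing it in.

```bash
python3 -c "
from bench import *
print(close_job())"
```

```text
the job is handed in; nothing more can be done
None
```

I handed the job in at about 31 s of the 59 s limit; the lid lies flat, knob up, on the worktop, and the wedge is still gripped under the large plate's front edge, lifting it about 4 mm by the depth images with the back edge down, but no pass/fail verdict came back.

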